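Reset the back stop of a cross-drilling jig and load the long pillar

ROBOT

A 7-joint arm with a two-finger parallel gripper is mounted at the origin on the work surface. World frame = base frame: x ahead of the robot, y to its left, z up, the work surface at z = 0. Lengths are in m, angles in rad, forces in N, time in s.
With the tool pointing down it reaches from about 0.425 to 0.875 m from the base axis. Payload 8.4 kg.
Tool frame: the origin (TCP) lies midway between the tips of the shut fingers; the grasp point (between the pads) lies 19 mm behind it; z points along the fingers, y is the line along which they close (so a half turn about z gives the same grasp; the last joint's range is limited). The gripper opens to 85 mm and grips with 20 to 120 N. Pads are 22 mm wide; open, the fingers measure 114 mm over their backs; the gripper's body (76 mm by 85 mm) begins 54 mm behind the grasp point. The pads swing forward as they close: fully open they stand 13 mm farther back than shut.
Start: joints at [-0.099, 0.333, 0.04, 1.465, -0.013, 1.343, -0.059], TCP at [0.65, -0, 0.231] pointing down, gripper open.
Joint ranges: [-2.58, 2.58], [-0.38, 2.09], [-1.3, 1.39], [0.25, 2.4], [-1.5, 4.64], [0.08, 2.09], [-2.65, 2.65]. Speed limits (rad/s): [2.22, 2.22, 2.79, 2.79, 3.14, 3.14, 3.14].

INTERFACE

Orientations are given as a 3x3 rotation matrix whose columns are the frame's x, y, z axes.
In Python, from cell import ctrl, imaging, order gives the robot as it stands.
- The arm moves only by the tool drive_tool, never from a script. Its argument "deltas" is a list of rows, each a list of 6 numbers: the shift along the world's x, y, z in m, then the turn, a rotation vector about the world's x, y, z in rad. A call has exactly 5 rows; each row shifts and turns the commanded pose from where the row before left it; what a row does not reach is not made up. A row lasts 1/12 s, in which the tool goes at most 41.7 mm and 7.16 degrees, less where a joint would pass 70% of its speed; a pose out of reach is approached as far as the arm can. A call with a gripper value outside its range is refused whole. "grip" is the closure in counts, from 0 (fully open) to 255 (shut), set as the call begins (left out, the last holds). The fingers move at their own pace and stop on an object; the grip force is fixed at half the most. Time passes only in rows, so rows that do not move let the fingers close, or fill a call up. It gives the time, the measured TCP pose, the force, the opening and the grip force at its end, in the units of the state.
- ctrl.sense(): the state, without advancing time (a new reading comes with each control period).
- imaging.read_camera(name): name is "scene" or "side" or "wrist"; returns a dict with "pixels" (384x512x3 uint8, red, green, blue), "fx", "fy", "cx", "cy" (pixels), "distortion" ([k1, k2, p1, p2, k3] as OpenCV has them; the pictures are not rectified), "position" and "orientation" of the camera in the world. Camera axes: x right, y down, z forward; pixel columns grow to the right and rows downward; lengths in m; the calibration is good to about 2 mm. A picture is of the moment at which its call begins. There is no depth.
- order.close_job(): hands the job in; it is judged then, once.
The state is a dict: "clock": time; "q": joint angles; "qvel": joint speeds; "effort": joint torques, N m; "tool_pos": TCP position; "orientation": TCP orientation; "wrist_force": force on the tool from outside, world axes, zero at the start; "moment": the same for the moment, N m; "gripper_width": opening from 0.0 (shut) to 1.0 (fully open); "grip_force": force on a finger pad.
Only numpy, scipy, OpenCV 4.12 (cv2) and the standard library are available. Lean on these libraries where they do the work, as an engineer would, in place of code of your own. Each camera call takes 0.05 s, during which the arm holds its last target. There are 200 camera calls.

TASK

The cross-drilling jig on the bench is still set for the short pillars; set it up for the long thick one. First squeeze the spring button of the back stop flush and slide the stop's outer tube back, away from the V-block, to its next hole, so that the button snaps out again. Then lay the long thick pillar in the V-block on the open side of the drill-bush arm and push it along the V, under the arm, until it is fully home against the stop, without dropping or ramming it; leave everything else on the bench where it is.

Things in the scene. Friction and masses are not known exactly. Their poses are not given: they have to be found in the camera images.
- jig: Fixed steel drilling jig on a plate 12 mm thick, 90 wide, x = -210 to 228 mm. Origin on the table under the jig's axis; x runs along the jig, from the open loading end of the V-block towards the back stop, z up. V, stop face and tube share one axis, parallel to x at y = 0, 55 mm above the table.
- v_open (a point): Point on the jig's axis over the loading end of the V-block, at x = -205 mm in the jig's frame, 55 mm above the table; axes as the jig's. The 90-degree V-block runs from here to x = 8 mm, is 37 mm wide, its lips 42 mm above the table. A pillar of 40 mm diameter in it lies with its axis on the jig's axis.
- bush (a point): Point on the jig's axis under the drill bush, at x = -35 mm in the jig's frame, 55 mm above the table; axes as the jig's. The bush arm crosses over the V at x = -47 to -23 mm, on a column at y = 27 to 43 mm; its lowest point is 78.5 mm above the table (3.5 mm above a 40 mm pillar in the V), its top 101 mm.
- stop_face (a point): Centre of the flat face of the back stop, a 26 mm steel disc on the front end of the outer tube, on the jig's axis; at x = 0 in the jig's frame at the start, moves with the tube; axes as the jig's. A pillar in the V comes up against it from the -x side.
- stop_tube (a joint): Place of the stop's outer tube (m) along the jig's x: 0 in its present hole, 0.035 in the next, 0.070 in the last. Square aluminium tube, 32 mm, wall 2 mm, centred on the jig's axis, 12 to 117 mm behind the stop face; three 14 mm holes in its -y side, 28, 63 and 98 mm behind the face. Slides with about 3 N over a fixed 27 mm tube and is held by the button alone; nothing below it down to the plate.
- pin (a joint): How far the spring button is pressed in (m): 0 = snapped out, 7 mm proud of the outer tube; 0.007 = flush; 0.009 = under its wall. Domed steel pin, 13 mm, in the fixed inner tube, pointing to the jig's -y; about 3 N at first, 4 N flush. Once flush, sliding the tube about 3 mm tucks it under the hole's edge (about 5 N more); it snaps out by itself in the next hole if nothing covers that.
- button (a point): Where the button comes out of the tube's -y side: on that face's plane, 16 mm to -y of the jig's axis, at x = 98 mm in the jig's frame, 55 mm above the table. Fixed to the jig; axes as the jig's. The bracket of the fixed inner tube stands at x = 195 to 225 mm, 50 mm wide, 84 mm tall.
- tray: Fixed white foam tray, 150 (x) x 235 (y) x 22 mm, with three V grooves along its x at y = -80, 0 and 80 mm, 36 mm wide and 10 deep, one pillar in each, in any order. Origin at the centre of its underside.
- pillar_long: The long thick pillar: turned aluminium, 40 mm diameter, 140 mm long, about 0.35 kg, lying in one groove of the tray with its axis 35 mm above the table. Origin at its centre, x along it; both ends alike.
- pillar_short: Short pillar, 40 mm diameter, 70 mm long, in another groove. Origin at its centre, x along it. Not wanted now.
- pillar_thin: Thin pillar, 26 mm diameter, 140 mm long, in another groove. Origin at its centre, x along it. Not wanted now.
- cap_a: Black capacitor can standing upright near the stop tube, 50 mm diameter, 86 mm tall. Origin under its centre.
- cap_b: Another black capacitor can standing near the tray, 50 mm diameter, 111 mm tall. Origin under its centre.
- oil_bottle: White oil bottle standing near the V-block, 56 mm diameter, 100 mm tall. Origin under its centre.
- parts_bin: Grey open bin, 100 x 150 x 60 mm. Origin under its centre.
- screwdriver: Screwdriver lying on the bench. Origin under its middle.
- pot: Steel pot, 70 mm diameter, 90 mm tall. Origin under its centre.
- heatsink: Black finned heatsink, 110 x 160 x 50 mm. Origin under its centre.
There are look-alikes about, which are no part of the job. Leave any blue or yellow look-alike of the pillar_long alone.

How it is judged:
By the outcome, as a careful person would: the job done as asked, in the order asked, and still so for the second after the job is handed in, with the robot touching nothing.
It also fails if it takes over 69 s, if anything falls off the work surface, if the arm or the gripper's body presses on something with over 40 N, if the wrist force passes 120 N, or if a joint passes its speed limit or range.

## Working session

There is one attempt and no reset: what is moved stays moved. The work goes in short steps, Python scripts to look and compute and a tool call to move; the robot and the scene stay as the last step left them, time stands still between calls to the robot, and variables do not carry over. Pictures are saved under pics/ and viewed, at most 10 in all, crops included, and the job is handed in when it is done.

Besides the shell and the picture viewer there is one more tool, called after ">>>" as name(argument=value, ...), one argument or row to a line, values as JSON. drive_tool: Moves the arm, as the interface text tells. Its arguments: {"type":"object","properties":{"deltas":{"type":"array","items":{"type":"array","items":{"type":"number"}}},"grip":{"type":"number"}},"required":["deltas"]}

```bash
mkdir -p pics; ls
cat > h.py <<'E'
import numpy as np, cv2
from cell import ctrl, imaging, order
def cam(n,save=None):
    c=imaging.read_camera(n); 
    c['K']=np.array([[c['fx'],0,c['cx']],[0,c['fy'],c['cy']],[0,0,1.]]); c['D']=np.array(c['distortion'],float)
    c['R']=np.array(c['orientation'],float).reshape(3,3); c['P']=np.array(c['position'],float)
    if save: cv2.imwrite('pics/'+save,c['pixels'][:,:,::-1])
    return c
def rays(c,uv):
    uv=np.array(uv,float).reshape(-1,1,2)
    n=cv2.undistortPoints(uv,c['K'],c['D']).reshape(-1,2)
    d=np.c_[n,np.ones(len(n))]@c['R'].T
    return d/np.linalg.norm(d,axis=1)[:,None]
def plane(c,uv,z):
    d=rays(c,uv); return c['P']+d*((z-c['P'][2])/d[:,2])[:,None]
def tri(c1,uv1,c2,uv2):
    out=[]
    for a,b in zip(rays(c1,uv1),rays(c2,uv2)):
        A=np.c_[a,-b]; t=np.linalg.lstsq(A,c2['P']-c1['P'],rcond=None)[0]
        p=c1['P']+a*t[0];q=c2['P']+b*t[1]; out.append([*((p+q)/2),np.linalg.norm(p-q)])
    return np.array(out)
def proj(c,X):
    Rt=c['R'].T; r,_=cv2.Rodrigues(Rt)
    return cv2.projectPoints(np.array(X,float).reshape(-1,1,3),r,-Rt@c['P'],c['K'],c['D'])[0].reshape(-1,2)
E
python3 - <<'E'
from h import *
a=cam('scene');b=cam('side')
for c in(a,b): print(c['P'].round(3),c['R'].round(3).tolist(),c['fx'])
for n,c in(('scene',a),('side',b)):
    np.savez(n+'.npz',**{k:np.array(c[k]) for k in('pixels','K','D','R','P')})
    cv2.imwrite(f'pics/{n}.png',cv2.resize(c['pixels'][:,:,::-1],(800,600),interpolation=cv2.INTER_CUBIC))
print(ctrl.sense())
E
```

```text
pics
[1.323 0.486 1.115] [[-0.506, 0.637, -0.581], [0.862, 0.386, -0.328], [0.016, -0.667, -0.745]] 451.2656115472208
[ 0.255 -1.004  0.749] [[0.971, -0.14, 0.195], [-0.239, -0.505, 0.829], [-0.018, -0.852, -0.524]] 431.08686328952086
{'clock': 0.1, 'q': array([-0.09919047,  0.33381823,  0.03987205,  1.46617295, -0.01338661,
        1.34329767, -0.05848728]), 'qvel': array([ 0.00105788, -0.00421668, -0.00045658, -0.00353555, -0.00131538,
        0.00013192, -0.0011268 ]), 'effort': array([ 3.76442753e-03, -6.60015249e+01,  1.37005594e+00, -4.06471324e+01,
        1.68957113e-02,  9.04385961e-03,  1.07212072e-04]), 'tool_pos': array([ 6.49593260e-01, -3.48420885e-05,  2.30529262e-01]), 'orientation': array([[ 7.99358873e-06,  9.99998983e-01, -1.42641807e-03],
       [ 9.99999994e-01, -8.14667658e-06, -1.07317491e-04],
       [-1.07329003e-04, -1.42641721e-03, -9.99998977e-01]]), 'wrist_force': array([-0.1501703 , -0.52751537, -0.68378615]), 'moment': array([-0.04976037,  0.01588741, -0.02513432]), 'grip_force': 0.0, 'gripper_width': 0.9985930656458323}
```

View pics/scene.png

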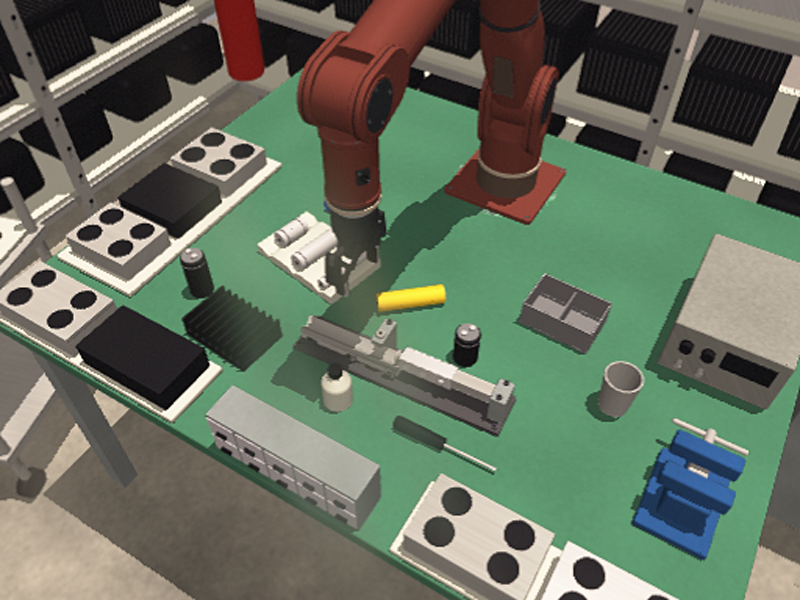

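View pics/side.png

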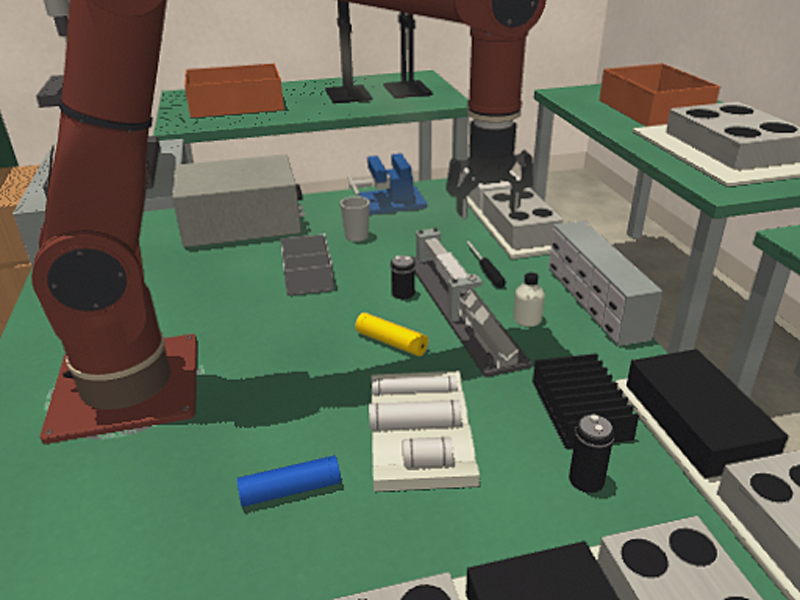

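The scene view shows the jig with its loading end near (320,330) and its bracket near (500,400). The tray is half hidden at (320,260), with a yellow look-alike at (412,298). The side view shows the tray with three white/metal pillars at (415,384), (415,415) and (428,452). The jig's loading end is at (510,360) and its bracket at (430,240). A blue look-alike is at (290,482) and a yellow one at (392,334).

Run:
```python
from h import *
s=dict(np.load('side.npz'));a=dict(np.load('scene.npz'))
f=512/800
def p(c,uv,z,n): print(n,plane(c,np.array(uv)*f,z).round(3).tolist())
p(s,[(374,374),(460,372),(479,487),(373,490)],.022,'tray corners')
p(s,[(374,384),(458,383)],.03,'thin'); p(s,[(371,415),(460,414)],.037,'long'); p(s,[(404,453),(453,452)],.037,'short')
p(s,[(530,362),(485,374),(416,262)],.012,'plate')
p(a,[(300,343),(500,432),(516,395)],.012,'plate sc')
p(a,[(466,358)],0,'capA'); p(s,[(403,297)],0,'capA s'); p(s,[(592,488)],0,'capB');p(s,[(529,322)],0,'oil');p(a,[(337,405)],0,'oil a')
p(s,[(358,322),(424,350)],.02,'yellow')
out=np.zeros((600,800,3),np.uint8)
def crop(c,x,y,w,h,k,ox,oy):
    im=cv2.resize(c['pixels'][y:y+h,x:x+w,::-1],None,fx=k,fy=k,interpolation=cv2.INTER_CUBIC)
    out[oy:oy+im.shape[0],ox:ox+im.shape[1]]=im
    for g in range((x+9)//10*10,x+w,10):
        cv2.line(out,(ox+(g-x)*k,oy),(ox+(g-x)*k,oy+6),(0,0,255),1)
        if g%20==0: cv2.putText(out,str(g),(ox+(g-x)*k,oy+16),0,.35,(0,0,255),1)
    for g in range((y+9)//10*10,y+h,10):
        cv2.line(out,(ox,oy+(g-y)*k),(ox+6,oy+(g-y)*k),(0,0,255),1)
        cv2.putText(out,str(g),(ox+8,oy+(g-y)*k+4),0,.35,(0,0,255),1)
crop(s,225,232,90,85,4,0,0);crop(s,245,140,105,105,4,370,0)
crop(a,190,195,145,42,5,0,420-40) if 0 else crop(a,190,198,145,85,2,0,430)
crop(a,190,198,100,50,3,370,430)
cv2.imwrite('pics/crop1.png',out)
```

```text
tray corners [[0.417, -0.11, 0.022], [0.56, -0.144, 0.022], [0.506, -0.391, 0.022], [0.363, -0.359, 0.022]]
thin [[0.41, -0.146, 0.03], [0.545, -0.18, 0.03]]
long [[0.388, -0.226, 0.037], [0.522, -0.259, 0.037]]
short [[0.418, -0.317, 0.037], [0.487, -0.333, 0.037]]
plate [[0.692, -0.137, 0.012], [0.604, -0.148, 0.012], [0.592, 0.265, 0.012]]
plate sc [[0.68, -0.126, 0.012], [0.659, 0.302, 0.012], [0.571, 0.294, 0.012]]
capA [[0.534, 0.17, 0.0]]
capA s [[0.533, 0.15, 0.0]]
capB [[0.668, -0.414, 0.0]]
oil [[0.748, -0.005, 0.0]]
oil a [[0.756, 0.014, 0.0]]
yellow [[0.421, 0.055, 0.02], [0.518, -0.065, 0.02]]
```

View pics/crop1.png

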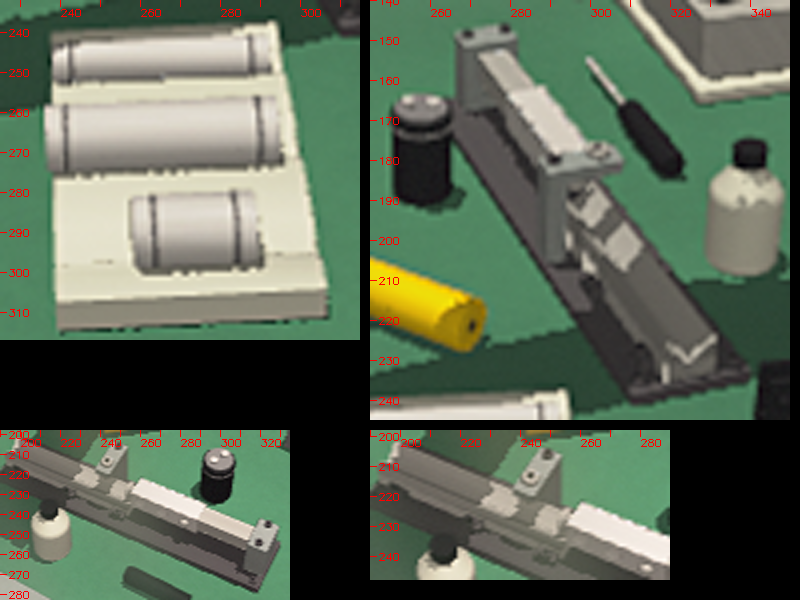

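The crop shows three candidates in the tray, in native side pixels:
- Thin 26 mm pillar at (265,246).
- Thick, 140 mm long pillar at (267,265).
- Thick, 70 mm short pillar at (274,289).

The middle one, white/metal, 40 mm across and about 138 mm long, is pillar_long. The blue and yellow rods on the bench are look-alikes. The jig's x runs roughly along world +y, so the button faces world +x. Next is a near look through the wrist camera.

Run:
```python
from h import *
c=cam('wrist'); np.savez('w1.npz',**{k:np.array(c[k]) for k in('pixels','K','D','R','P')})
print(c['P'].round(4),c['R'].round(3).tolist(),c['fx'])
im=cv2.resize(c['pixels'][:,:,::-1],(800,600),interpolation=cv2.INTER_CUBIC)
for n,X in dict(o=(.635,.065,.055),btn=(.648,.163,.055),vopen=(.643,-.14,.055),face=(.635,.065,.055)).items():
    u=proj(c,[X])[0]; print(n,u.round(0))
cv2.imwrite('pics/w1.png',im)
```

```text
[0.6499 0.0745 0.3729] [[1.0, 0.001, 0.0], [0.001, -0.957, -0.291], [-0.0, 0.291, -0.957]] 297.3547979965737
o [239. 111.]
btn [252.   4.]
vopen [248. 283.]
face [239. 111.]
```

View pics/w1.png

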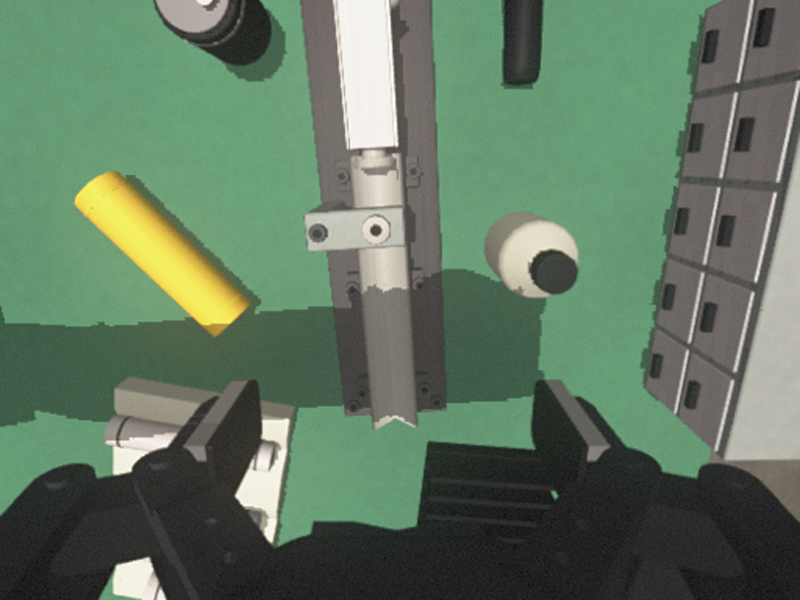

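The wrist view shows these, in 800-scale pixels:
- Bush centre at (376,230).
- Front edge of the tube's top from (347,148) to (396,150).
- Stop disc at (376,165).
- End of the plate from (342,413) to (446,408).
- Heatsink at (490,480), beyond the loading end.

I'll cast these onto planes and move over the button.

Run:
```python
from h import *
c=dict(np.load('w1.npz')); f=.64
def p(uv,z,n): print(n,plane(c,(np.array(uv)+.5)*f-.5,z)[:,:2].round(4).tolist())
p([(376,230)],.101,'bush x-35'); p([(347,148),(396,150)],.071,'tube front x12'); p([(342,413),(446,408)],.012,'plate -210')
p([(303,4),(433,4)],.012,'plate sides'); p([(334,2),(388,2)],.071,'tube sides'); p([(373,424),(415,424)],.042,'V lips end -205')
p([(428,442),(420,530),(560,492)],.05,'heatsink'); p([(525,250)],.07,'oil'); p([(200,3)],.086,'capA top')
```

```text
bush x-35 [[0.638, 0.0344]]
tube front x12 [[0.6193, 0.0809], [0.6497, 0.0797]]
plate -210 [[0.6023, -0.1395], [0.6935, -0.1344]]
plate sides [[0.5857, 0.1771], [0.675, 0.1769]]
tube sides [[0.614, 0.1612], [0.645, 0.1612]]
V lips end -205 [[0.6311, -0.1318], [0.6652, -0.1317]]
heatsink [[0.6755, -0.1433], [0.6705, -0.2314], [0.7874, -0.1923]]
oil [[0.735, 0.0167]]
capA top [[0.5422, 0.1571]]
```

>>> drive_tool(
  deltas=[
    [-0.004, 0.03, 0, 0, 0, 0],
    [-0.004, 0.03, 0, 0, 0, 0],
    [-0.004, 0.03, 0, 0, 0, 0],
    [-0.004, 0.025, 0, 0, 0, 0],
    [0, 0, 0, 0, 0, 0],
  ],
  grip=60,
)

```text
clock: 0.57
tool_pos: [0.6323, 0.1227, 0.2309]
orientation: [[-0.008, 1.0, -0.001], [1.0, 0.008, 0.003], [0.003, -0.001, -1.0]]
wrist_force: [-0.3, 0.7, 0.1]
gripper_width: 0.763
grip_force: 0.0
```

Run:
```python
from h import *
c=cam('wrist'); np.savez('w2.npz',**{k:np.array(c[k]) for k in('pixels','K','D','R','P')})
print(c['P'].round(4), ctrl.sense()['tool_pos'])
x0,y0,w,h=120,20,266,200
im=cv2.resize(c['pixels'][y0:y0+h,x0:x0+w,::-1],None,fx=3,fy=3,interpolation=cv2.INTER_CUBIC)
u=np.array([-.057,.9984,0]);v=np.array([.9984,.057,0]);o=np.array([.6358,.071,.055])
for n,X in dict(btn=o+.098*u+.016*v,btntip=o+.098*u+.023*v,bush=o-.035*u+[0,0,.046],tf=o+.012*u-.016*v+[0,0,.016],tf2=o+.012*u+.016*v+[0,0,.016]).items():
    q=proj(c,[X])[0]; q2=((q-[x0,y0]+.5)*3-.5); print(n,q.round(1),q2.round(0))
for g in range(x0,x0+w,20): cv2.putText(im,str(g),((g-x0)*3,10),0,.35,(0,0,255),1)
for g in range(y0,y0+h,20): cv2.putText(im,str(g),(0,(g-y0)*3+4),0,.35,(0,0,255),1)
cv2.imwrite('pics/w2.png',im)
```

```text
[0.632  0.1967 0.3736] [0.63298553 0.119175   0.23087771]
btn [266.7 129.2] [441. 328.]
btntip [273.4 128.8] [461. 327.]
bush [257.7 264.5] [414. 734.]
tf [240.7 212.4] [363. 578.]
tf2 [270.2 211.1] [451. 574.]
```

View pics/w2.png

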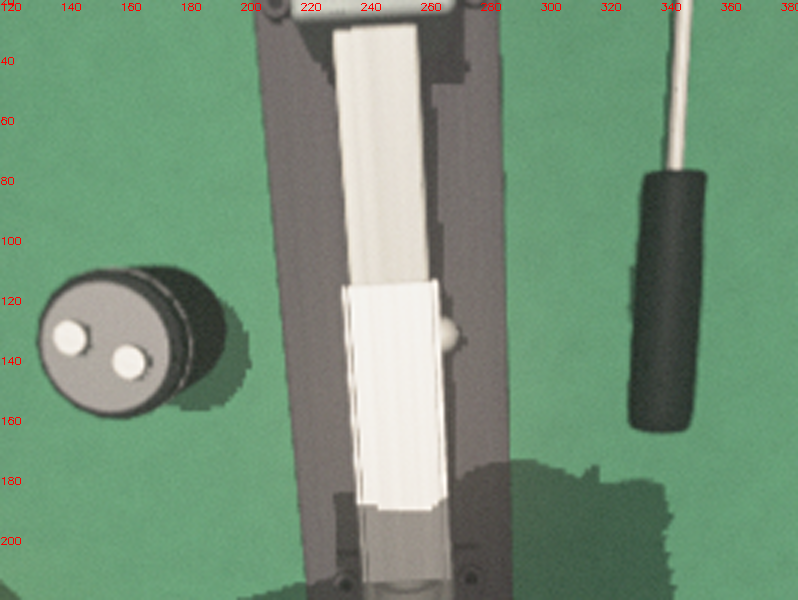

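The wrist crop shows the button at crop (450,335), 2–3 px nearer the V than predicted. The tube's front corners are at (363,582) and (450,580), its rear end at (345,287)–(438,282), and cap_a's top at (105,343). I'll triangulate these.

Run:
```python
from h import *
a=dict(np.load('w1.npz'));c=dict(np.load('w2.npz'))
n=lambda q:(np.array(q,float)+.5)/3-.5+[120,20]
m=lambda q:(np.array(q,float)+.5)*.64-.5
print('front corners tri',tri(a,m([(347,148),(396,150)]),c,n([(363,582),(450,580)])).round(4).tolist())
print('front .071',plane(c,n([(363,582),(450,580)]),.071).round(4).tolist())
print('rear .071 x117',plane(c,n([(345,287),(438,282)]),.071).round(4).tolist())
print('button z.055',plane(c,n([(450,335),(459,335)]),.055).round(4).tolist())
print('capA top',plane(c,n([(105,343)]),.086).round(4).tolist())
print('bracket front edge .084',plane(c,n([(292,20),(455,12)]),.084).round(4).tolist())
```

```text
front corners tri [[0.6193, 0.0808, 0.0716, 0.0002], [0.6503, 0.0798, 0.0665, 0.0012]]
front .071 [[0.6191, 0.0806, 0.071], [0.6506, 0.0816, 0.071]]
rear .071 x117 [[0.6135, 0.1843, 0.071], [0.6441, 0.1861, 0.071]]
button z.055 [[0.6494, 0.1675, 0.055], [0.6525, 0.1676, 0.055]]
capA top [[0.5376, 0.167, 0.086]]
bracket front edge .084 [[0.5994, 0.2609, 0.084], [0.6471, 0.2634, 0.084]]
```

>>> drive_tool(
  deltas=[
    [-0.002, 0.017, 0, 0, 0, 0.02],
    [-0.002, 0.017, 0, 0, 0, 0.02],
    [0, 0.017, -0.02, 0, 0, 0.018],
    [0, 0, -0.03, 0, 0, 0],
    [0, 0, -0.03, 0, 0, 0],
  ],
)

```text
clock: 1.03
tool_pos: [0.6302, 0.1684, 0.1512]
orientation: [[-0.061, 0.998, 0.002], [0.998, 0.061, 0.002], [0.001, 0.002, -1.0]]
wrist_force: [1.2, -0.4, -0.2]
gripper_width: 0.767
grip_force: 0.0
```

>>> drive_tool(
  deltas=[
    [0, 0, -0.02, 0, 0, 0],
    [0, 0, 0, 0, 0, 0],
    [0, 0, 0, 0, 0, 0],
    [0, 0, 0, 0, 0, 0],
    [0, 0, 0, 0, 0, 0],
  ],
)

```text
clock: 1.45
tool_pos: [0.6312, 0.1664, 0.1335]
orientation: [[-0.058, 0.998, 0.003], [0.998, 0.058, 0.001], [0.001, 0.003, -1.0]]
wrist_force: [0.4, 0.7, 0.2]
gripper_width: 0.769
grip_force: 0.0
```

>>> drive_tool(
  deltas=[
    [-0.001, 0, -0.025, 0, 0, 0],
    [0, 0, -0.025, 0, 0, 0],
    [0, 0, -0.02, 0, 0, 0],
    [0, 0, -0.015, 0, 0, 0],
    [0, 0, 0, 0, 0, 0],
  ],
)

```text
clock: 1.87
tool_pos: [0.6278, 0.1656, 0.0444]
orientation: [[-0.058, 0.998, -0.003], [0.998, 0.058, -0.001], [-0.001, -0.003, -1.0]]
wrist_force: [-1.6, -0.5, -0.0]
gripper_width: 0.771
grip_force: 0.0
```

>>> drive_tool(
  deltas=[
    [0, 0, -0.01, 0, 0, 0],
    [0, 0, -0.005, 0, 0, 0],
    [0, 0, 0, 0, 0, 0],
    [0, 0, 0, 0, 0, 0],
    [0, 0, 0, 0, 0, 0],
  ],
)

```text
clock: 2.28
tool_pos: [0.6296, 0.1662, 0.0323]
orientation: [[-0.058, 0.998, 0.001], [0.998, 0.058, 0.0], [0.0, 0.001, -1.0]]
wrist_force: [0.5, 0.2, 0.2]
gripper_width: 0.768
grip_force: 0.0
```

Run:
```python
from h import *
c=cam('wrist'); print(ctrl.sense()['tool_pos'],c['P'])
cv2.imwrite('pics/w3.png',cv2.resize(c['pixels'][100:,100:420,::-1],None,fx=2,fy=2,interpolation=cv2.INTER_CUBIC))
```

```text
[0.62952241 0.16616228 0.03219118] [0.62516741 0.24049694 0.17467922]
```

View pics/w3.png

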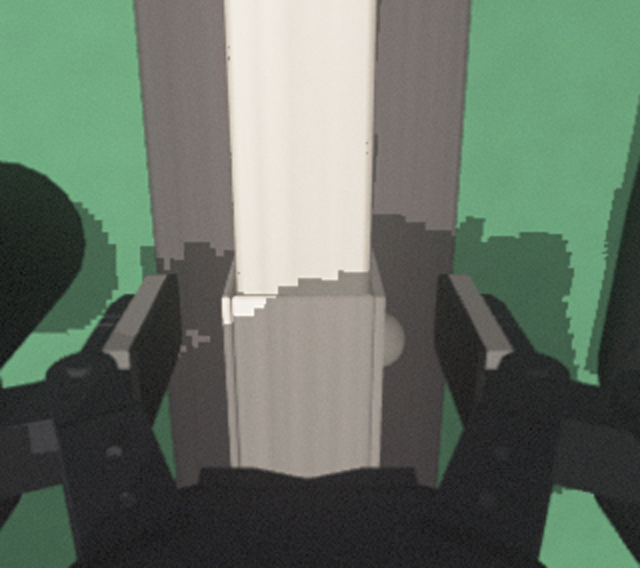

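The pads straddle the tube about centrally, at columns 180 and 437 against tube sides at 225 and 383. The button at (392,342) lies between them, so I'll squeeze.

>>> drive_tool(
  deltas=[
    [0, 0, 0, 0, 0, 0],
    [0, 0, 0, 0, 0, 0],
    [0, 0, 0, 0, 0, 0],
    [0, 0, 0, 0, 0, 0],
    [0, 0, 0, 0, 0, 0],
  ],
  grip=200,
)

```text
clock: 2.75
tool_pos: [0.6289, 0.1661, 0.0322]
orientation: [[-0.059, 0.998, 0.0], [0.998, 0.059, -0.0], [-0.0, 0.0, -1.0]]
wrist_force: [-3.7, -1.0, 7.4]
gripper_width: 0.37
grip_force: 59.1
```

>>> drive_tool(
  deltas=[
    [0, 0, 0, 0, 0, 0],
    [0, 0, 0, 0, 0, 0],
    [0, 0, 0, 0, 0, 0],
    [0, 0, 0, 0, 0, 0],
    [0, 0, 0, 0, 0, 0],
  ],
)

```text
clock: 3.17
tool_pos: [0.6289, 0.1661, 0.0322]
orientation: [[-0.059, 0.998, 0.0], [0.998, 0.059, -0.0], [-0.0, 0.0, -1.0]]
wrist_force: [-4.0, -0.6, 7.2]
gripper_width: 0.371
grip_force: 59.1
```

>>> drive_tool(
  deltas=[
    [-0.0001, 0.002, 0, 0, 0, 0],
    [-0.0002, 0.004, 0, 0, 0, 0],
    [-0.0003, 0.006, 0, 0, 0, 0],
    [-0.0003, 0.006, 0, 0, 0, 0],
    [-0.0003, 0.005, 0, 0, 0, 0],
  ],
)

```text
clock: 3.58
tool_pos: [0.6276, 0.1877, 0.0322]
orientation: [[-0.058, 0.998, -0.001], [0.998, 0.058, -0.002], [-0.002, -0.001, -1.0]]
wrist_force: [-5.8, -6.4, 10.0]
gripper_width: 0.369
grip_force: 58.9
```

>>> drive_tool(
  deltas=[
    [-0.0002, 0.004, 0, 0, 0, 0],
    [-0.0002, 0.003, 0, 0, 0, 0],
    [0, 0, 0, 0, 0, 0],
    [0, 0, 0, 0, 0, 0],
    [0, 0, 0, 0, 0, 0],
  ],
)

```text
clock: 4.0
tool_pos: [0.6268, 0.1982, 0.0323]
orientation: [[-0.06, 0.998, -0.0], [0.998, 0.06, 0.002], [0.002, -0.0, -1.0]]
wrist_force: [-4.0, 3.4, 6.7]
gripper_width: 0.367
grip_force: 59.7
```

>>> drive_tool(
  deltas=[
    [0, 0.0005, 0, 0, 0, 0],
    [0, 0.0005, 0, 0, 0, 0],
    [0, 0.0005, 0, 0, 0, 0],
    [0, 0.0005, 0, 0, 0, 0],
    [0, 0.0005, 0, 0, 0, 0],
  ],
)

```text
clock: 4.42
tool_pos: [0.6268, 0.1992, 0.0323]
orientation: [[-0.059, 0.998, -0.001], [0.998, 0.059, 0.0], [0.0, -0.001, -1.0]]
wrist_force: [-6.2, 0.9, 9.4]
gripper_width: 0.37
grip_force: 60.0
```

>>> drive_tool(
  deltas=[
    [0, 0.0005, 0, 0, 0, 0],
    [0, 0.0005, 0, 0, 0, 0],
    [0, 0.0005, 0, 0, 0, 0],
    [0, 0.0005, 0, 0, 0, 0],
    [0, 0, 0, 0, 0, 0],
  ],
)

```text
clock: 4.83
tool_pos: [0.6267, 0.2004, 0.0322]
orientation: [[-0.059, 0.998, -0.001], [0.998, 0.059, -0.001], [-0.001, -0.001, -1.0]]
wrist_force: [-7.0, -1.9, 9.0]
gripper_width: 0.372
grip_force: 60.1
```

>>> drive_tool(
  deltas=[
    [0, 0.0005, 0, 0, 0, 0],
    [0, 0.0005, 0, 0, 0, 0],
    [0, 0.0005, 0, 0, 0, 0],
    [0, 0, 0, 0, 0, 0],
    [0, 0, 0, 0, 0, 0],
  ],
)

```text
clock: 5.25
tool_pos: [0.6266, 0.2019, 0.0322]
orientation: [[-0.059, 0.998, -0.001], [0.998, 0.059, -0.001], [-0.001, -0.001, -1.0]]
wrist_force: [-7.9, -3.3, 10.4]
gripper_width: 0.371
grip_force: 60.2
```

Run:
```python
from h import *
s=ctrl.sense();print(s['tool_pos'],s['wrist_force'])
c=cam('wrist');a=cam('scene')
w=cv2.resize(c['pixels'][100:,100:420,::-1],(450,400),interpolation=cv2.INTER_CUBIC)
b=cv2.resize(a['pixels'][195:285,230:335,::-1],(350,300),interpolation=cv2.INTER_CUBIC)
o=np.zeros((400,800,3),np.uint8);o[:,:450]=w;o[:300,450:]=b
cv2.imwrite('pics/w4.png',o)
```

```text
[0.62660582 0.20187826 0.03221859] [-7.89144688 -3.28387396 10.36824313]
```

View pics/w4.png

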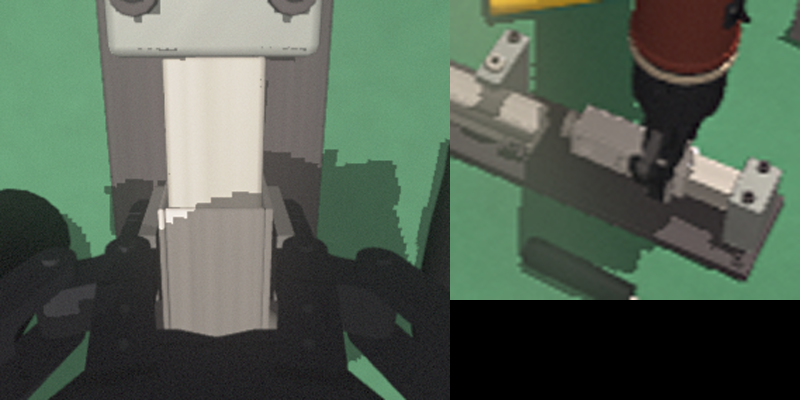

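The gripper still holds the tube's rear end, now about 35 mm farther back with clear space to the V-block. The button can't be seen here. I'll creep on until the force shows it has locked.

>>> drive_tool(
  deltas=[
    [0, 0.0004, 0, 0, 0, 0],
    [0, 0.0004, 0, 0, 0, 0],
    [0, 0.0004, 0, 0, 0, 0],
    [0, 0, 0, 0, 0, 0],
    [0, 0, 0, 0, 0, 0],
  ],
)

```text
clock: 5.77
tool_pos: [0.6266, 0.2023, 0.0322]
orientation: [[-0.058, 0.998, -0.001], [0.998, 0.058, -0.001], [-0.001, -0.002, -1.0]]
wrist_force: [-7.6, -4.4, 12.0]
gripper_width: 0.368
grip_force: 60.3
```

>>> drive_tool(
  deltas=[
    [0, 0.0005, 0, 0, 0, 0],
    [0, 0.0005, 0, 0, 0, 0],
    [0, 0.0005, 0, 0, 0, 0],
    [0, 0, 0, 0, 0, 0],
    [0, 0, 0, 0, 0, 0],
  ],
)

```text
clock: 6.18
tool_pos: [0.6266, 0.2025, 0.0322]
orientation: [[-0.058, 0.998, -0.002], [0.998, 0.058, -0.003], [-0.003, -0.002, -1.0]]
wrist_force: [-9.0, -8.7, 12.4]
gripper_width: 0.367
grip_force: 60.6
```

>>> drive_tool(
  deltas=[
    [0, -0.001, 0, 0, 0, 0],
    [0, -0.001, 0, 0, 0, 0],
    [0, 0, 0, 0, 0, 0],
    [0, 0, 0, 0, 0, 0],
    [0, 0, 0, 0, 0, 0],
  ],
)

```text
clock: 6.6
tool_pos: [0.6266, 0.2023, 0.0322]
orientation: [[-0.059, 0.998, -0.001], [0.998, 0.059, -0.001], [-0.001, -0.001, -1.0]]
wrist_force: [-7.8, -2.6, 11.4]
gripper_width: 0.367
grip_force: 60.1
```

>>> drive_tool(
  deltas=[
    [0, 0, 0, 0, 0, 0],
    [0, 0, 0, 0, 0, 0],
    [0, 0, 0, 0, 0, 0],
    [0, 0, 0, 0, 0, 0],
    [0, 0, 0, 0, 0, 0],
  ],
  grip=60,
)

```text
clock: 7.02
tool_pos: [0.6274, 0.2027, 0.0312]
orientation: [[-0.058, 0.998, -0.0], [0.998, 0.058, 0.0], [0.0, -0.0, -1.0]]
wrist_force: [0.3, -0.3, -0.7]
gripper_width: 0.764
grip_force: 0.0
```

>>> drive_tool(
  deltas=[
    [0, 0, 0.02, 0, 0, 0],
    [0, 0, 0.04, 0, 0, 0],
    [0, 0, 0.04, 0, 0, 0],
    [0, 0, 0.04, 0, 0, 0],
    [0, 0, 0.04, 0, 0, 0],
  ],
)

```text
clock: 7.43
tool_pos: [0.6271, 0.2026, 0.2132]
orientation: [[-0.058, 0.998, -0.0], [0.998, 0.058, 0.0], [0.0, -0.0, -1.0]]
wrist_force: [0.5, 0.2, -0.4]
gripper_width: 0.765
grip_force: 0.0
```

>>> drive_tool(
  deltas=[
    [0.003, -0.035, 0.015, 0, 0, 0],
    [0.003, -0.03, 0, 0, 0, 0],
    [0, -0.01, 0, 0, 0, 0],
    [0, 0, 0, 0, 0, 0],
    [0, 0, 0, 0, 0, 0],
  ],
)

```text
clock: 7.85
tool_pos: [0.6332, 0.1273, 0.2259]
orientation: [[-0.057, 0.998, -0.001], [0.998, 0.057, 0.0], [0.0, -0.001, -1.0]]
wrist_force: [0.0, 0.8, 0.3]
gripper_width: 0.765
grip_force: 0.0
```

Run:
```python
from h import *
c=cam('wrist'); np.savez('w5.npz',**{k:np.array(c[k]) for k in('pixels','K','D','R','P')})
print(c['P'].round(4), ctrl.sense()['tool_pos'])
x0,y0,w,h=120,0,266,200
im=cv2.resize(c['pixels'][y0:y0+h,x0:x0+w,::-1],None,fx=3,fy=3,interpolation=cv2.INTER_CUBIC)
u=np.array([-.058,.9983,0]);v=np.array([.9983,.058,0]);o=np.array([.6356,.0688,.055])
for n,X in dict(btn=o+.098*u+.016*v,btntip=o+.098*u+.023*v,bush=o-.035*u+[0,0,.046],tf=o+.047*u-.016*v+[0,0,.016],tf2=o+.047*u+.016*v+[0,0,.016],tr=o+.152*u-.016*v+[0,0,.016],tr2=o+.152*u+.016*v+[0,0,.016]).items():
    q=proj(c,[X])[0]; q2=((q-[x0,y0]+.5)*3-.5); print(n,q2.round(0))
cv2.imwrite('pics/w5.png',im)
```

```text
[0.6292 0.2017 0.3684] [0.6329721  0.12867905 0.22574738]
btn [443. 410.]
btntip [463. 410.]
bush [397. 818.]
tf [351. 564.]
tf2 [443. 564.]
tr [345. 243.]
tr2 [447. 242.]
```

View pics/w5.png

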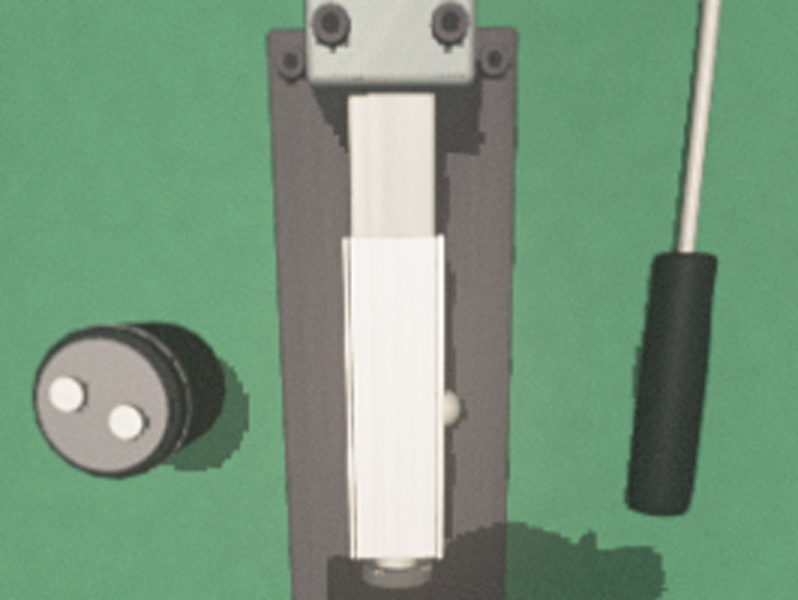

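The wrist crop shows the button snapped out at (452,408), as predicted for the next hole (predicted tip (463,410)). The tube's ends are at rows 240 and 560, also as predicted. The stop is set, so I'll go over the tray to the long pillar.

>>> drive_tool(
  deltas=[
    [-0.015, -0.031, 0, 0, 0, 0.106],
    [-0.015, -0.031, 0, 0, 0, 0.106],
    [-0.015, -0.031, 0, 0, 0, 0.106],
    [-0.015, -0.031, 0, 0, 0, 0.106],
    [-0.015, -0.031, 0, 0, 0, 0.106],
  ],
)

```text
clock: 8.32
tool_pos: [0.5575, -0.0266, 0.2258]
orientation: [[-0.561, 0.828, -0.001], [0.828, 0.561, 0.001], [0.001, -0.0, -1.0]]
wrist_force: [0.7, -0.9, -0.0]
gripper_width: 0.769
grip_force: 0.0
```

>>> drive_tool(
  deltas=[
    [-0.015, -0.031, 0, 0, 0, 0.106],
    [-0.015, -0.031, 0, 0, 0, 0.106],
    [-0.015, -0.031, 0, 0, 0, 0.106],
    [-0.015, -0.031, 0, 0, 0, 0.106],
    [-0.015, -0.031, 0, 0, 0, 0.106],
  ],
)

```text
clock: 8.73
tool_pos: [0.483, -0.1819, 0.226]
orientation: [[-0.903, 0.43, -0.0], [0.43, 0.903, 0.0], [0.0, 0.0, -1.0]]
wrist_force: [1.2, -0.7, -0.0]
gripper_width: 0.769
grip_force: 0.0
```

>>> drive_tool(
  deltas=[
    [-0.015, -0.031, 0, 0, 0, 0.106],
    [-0.013, -0.031, 0, 0, 0, 0.106],
    [0, 0, 0, 0, 0, 0],
    [0, 0, 0, 0, 0, 0],
    [0, 0, 0, 0, 0, 0],
  ],
)

```text
clock: 9.15
tool_pos: [0.4562, -0.2427, 0.226]
orientation: [[-0.971, 0.238, -0.0], [0.238, 0.971, 0.001], [0.0, 0.001, -1.0]]
wrist_force: [0.5, -0.3, -0.2]
gripper_width: 0.762
grip_force: 0.0
```

Run:
```python
from h import *
s=ctrl.sense();print(s['tool_pos'],s['orientation'].round(3).tolist(),s['q'].round(2))
c=cam('wrist'); np.savez('w6.npz',**{k:np.array(c[k]) for k in('pixels','K','D','R','P')})
print(c['P'].round(4),c['R'].round(3).tolist())
cv2.imwrite('pics/w6.png',cv2.resize(c['pixels'][:,:,::-1],(800,600),interpolation=cv2.INTER_CUBIC))
```

```text
[ 0.45619945 -0.24268344  0.22598647] [[-0.971, 0.238, -0.0], [0.238, 0.971, 0.001], [0.0, 0.001, -1.0]] [ 0.27  0.06  0.14  1.8  -0.01  1.28  1.74]
[ 0.3843 -0.2248  0.3684] [[0.237, 0.929, 0.284], [0.971, -0.227, -0.068], [0.001, 0.292, -0.956]]
```

View pics/w6.png

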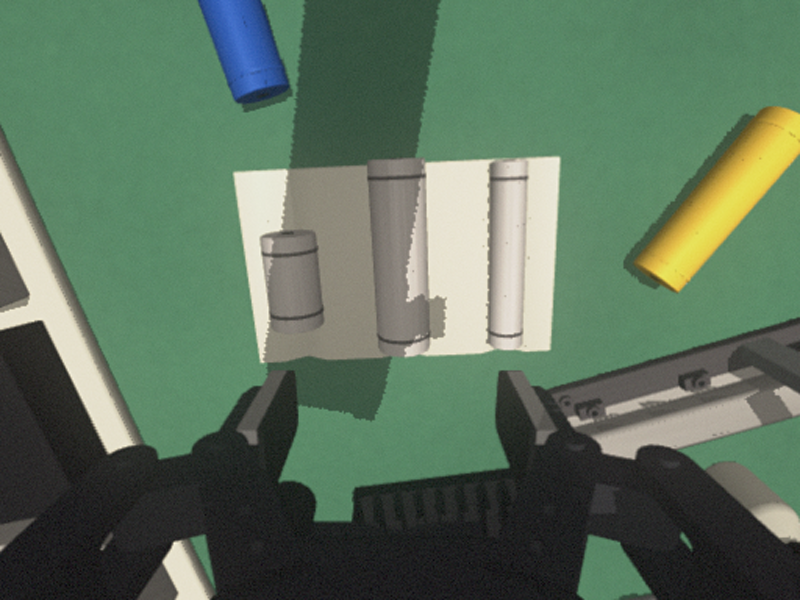

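The wrist view (800-scale) shows the long thick pillar in the middle groove, spanning (397,158) to (403,354) with rings at rows 178 and 342. The short pillar is at (292,280) and the thin one at (507,255). I'll cast and triangulate against the side view.

Run:
```python
from h import *
c=dict(np.load('w6.npz'));s=dict(np.load('side.npz')); m=lambda q:(np.array(q,float)+.5)*.64-.5
e=plane(c,m([(397,158),(403,354)]),.055); print('ends',e.round(4).tolist(),np.linalg.norm(e[1]-e[0]),e.mean(0).round(4))
for r,l,h in((178,368,426),(260,371.5,428),(342,378,430.5)):
    q=plane(c,m([(l,r),(h,r)]),.042); print(r,q.round(4).tolist(),q.mean(0).round(4), np.linalg.norm(q[1]-q[0]))
t=plane(c,m([(235,172),(560,157),(551,350),(263,362)]),.022); print('tray',t.round(4).tolist(),t.mean(0).round(4))
# height: crest of rings in wrist vs side (crop1 4x, offset 225,232)
sd=lambda q:(np.array(q,float)+.5)/4-.5+[225,232]
print('tray tri',tri(c,m([(235,172),(560,157),(551,350)]),s,[(238.5,313*1-0.) if 0 else (373*.64,490*.64),(374*.64,374*.64),(460*.64,372*.64)]).round(4).tolist())
print('ring ends tri',tri(c,m([(398,182),(404,337)]),s,sd([(62,105),(258,97)])).round(4).tolist())
```

```text
ends [[0.3843, -0.224, 0.055], [0.5188, -0.2523, 0.055]] 0.13742682663068415 [ 0.4515 -0.2381  0.055 ]
178 [[0.3923, -0.2463, 0.042], [0.4017, -0.2079, 0.042]] [ 0.397  -0.2271  0.042 ] 0.03952340907984817
260 [[0.448, -0.2583, 0.042], [0.4576, -0.219, 0.042]] [ 0.4528 -0.2387  0.042 ] 0.040460440677578154
342 [[0.5103, -0.2695, 0.042], [0.5197, -0.2309, 0.042]] [ 0.515  -0.2502  0.042 ] 0.03968076312326296
tray [[0.3656, -0.3399, 0.022], [0.411, -0.1102, 0.022], [0.5581, -0.138, 0.022], [0.5128, -0.3676, 0.022]] [ 0.4619 -0.2389  0.022 ]
tray tri [[0.3649, -0.3451, 0.0063, 0.0003], [0.4139, -0.1108, 0.0226, 0.0058], [0.5622, -0.1362, 0.0154, 0.0015]]
ring ends tri [[0.3972, -0.2267, 0.0602, 0.0033], [0.5084, -0.2483, 0.0575, 0.0064]]
```

>>> drive_tool(
  deltas=[
    [-0.0045, 0.0045, -0.02, 0, 0, 0.048],
    [0, 0, -0.035, 0, 0, 0],
    [0, 0, -0.035, 0, 0, 0],
    [0, 0, -0.035, 0, 0, 0],
    [0, 0, -0.015, 0, 0, 0],
  ],
)

```text
clock: 9.62
tool_pos: [0.4496, -0.2368, 0.082]
orientation: [[-0.982, 0.189, -0.005], [0.189, 0.982, 0.002], [0.005, 0.001, -1.0]]
wrist_force: [-0.5, 0.2, 0.1]
gripper_width: 0.767
grip_force: 0.0
```

>>> drive_tool(
  deltas=[
    [0, 0, 0, 0, 0, 0],
    [0, 0, 0, 0, 0, 0],
    [0, 0, 0, 0, 0, 0],
    [0, 0, 0, 0, 0, 0],
    [0, 0, 0, 0, 0, 0],
  ],
)

```text
clock: 10.03
tool_pos: [0.452, -0.24, 0.0878]
orientation: [[-0.982, 0.191, 0.002], [0.191, 0.982, -0.001], [-0.003, -0.0, -1.0]]
wrist_force: [-0.1, 0.1, -1.1]
gripper_width: 0.769
grip_force: 0.0
```

Run:
```python
from h import *
s=ctrl.sense();print(s['tool_pos'],s['orientation'].round(3).tolist())
c=cam('wrist'); np.savez('w7.npz',**{k:np.array(c[k]) for k in('pixels','K','D','R','P')})
C=np.array([.4515,-.2384,.035]);ax=np.array([np.cos(.192),-np.sin(.192),0]);n=np.array([ax[1],-ax[0],0])
# predicted silhouette columns vs measured edges at mid rows: print brightness gradient peaks
g=cv2.GaussianBlur(cv2.cvtColor(c['pixels'],cv2.COLOR_RGB2GRAY),(3,3),0).astype(float)
for k in(-.06,-.045,-.03,-.015,0):
    q=proj(c,[C+k*ax, C+k*ax+.02*n,C+k*ax-.02*n]).round(1)
    r=int(round(q[0][1])); row=np.abs(np.gradient(g[r])) if 0<=r<384 else None
    pk=[(i,int(row[i])) for i in range(150,360) if row[i]>9 and row[i]>=row[i-1] and row[i]>row[i+1]] if row is not None else None
    print(k,q.tolist(),pk)
```

```text
[ 0.45199996 -0.2399806   0.08782152] [[-0.982, 0.191, 0.002], [0.191, 0.982, -0.001], [-0.003, -0.0, -1.0]]
-0.06 [[255.0, 122.4], [223.9, 122.5], [286.2, 122.5]] [(154, 26), (224, 14), (287, 11), (293, 30), (352, 29)]
-0.045 [[255.0, 145.8], [224.5, 145.8], [285.5, 145.8]] [(153, 26), (225, 12), (286, 39), (349, 30)]
-0.03 [[255.0, 168.2], [225.1, 168.2], [284.8, 168.2]] [(151, 22), (225, 14), (285, 40), (346, 31), (350, 12)]
-0.015 [[254.9, 189.6], [225.7, 189.6], [284.1, 189.6]] [(169, 15), (226, 12), (284, 41), (345, 29)]
0 [[254.9, 210.1], [226.3, 210.1], [283.5, 210.1]] [(171, 16), (226, 14), (283, 19), (295, 31), (342, 30), (346, 10)]
```

The pillar's edges lie within 1 px of the prediction. Next I descend and grasp.

>>> drive_tool(
  deltas=[
    [0, 0.0015, -0.025, 0, 0, 0],
    [0, 0, -0.02, 0, 0, 0],
    [0, 0, -0.015, 0, 0, 0],
    [0, 0, -0.006, 0, 0, 0],
    [0, 0, 0, 0, 0, 0],
  ],
)

```text
clock: 10.5
tool_pos: [0.4502, -0.238, 0.0196]
orientation: [[-0.981, 0.192, -0.002], [0.192, 0.981, 0.001], [0.002, 0.0, -1.0]]
wrist_force: [-0.1, -0.3, 0.7]
gripper_width: 0.765
grip_force: 0.0
```

>>> drive_tool(
  deltas=[
    [0, 0, 0, 0, 0, 0],
    [0, 0, 0, 0, 0, 0],
    [0, 0, 0, 0, 0, 0],
    [0, 0, 0, 0, 0, 0],
    [0, 0, 0, 0, 0, 0],
  ],
)

```text
clock: 10.92
tool_pos: [0.4513, -0.2385, 0.0209]
orientation: [[-0.981, 0.192, 0.001], [0.192, 0.981, -0.0], [-0.001, -0.0, -1.0]]
wrist_force: [0.2, 0.2, -0.4]
gripper_width: 0.765
grip_force: 0.0
```

>>> drive_tool(
  deltas=[
    [0, 0, 0.001, 0, 0, 0],
    [0, 0, 0, 0, 0, 0],
    [0, 0, 0, 0, 0, 0],
    [0, 0, 0, 0, 0, 0],
    [0, 0, 0, 0, 0, 0],
  ],
  grip=200,
)

```text
clock: 11.33
tool_pos: [0.451, -0.2387, 0.022]
orientation: [[-0.981, 0.192, 0.0], [0.192, 0.981, -0.0], [-0.001, -0.0, -1.0]]
wrist_force: [-1.5, -0.3, 7.6]
gripper_width: 0.45
grip_force: 59.5
```

>>> drive_tool(
  deltas=[
    [0, 0, 0, 0, 0, 0],
    [0, 0, 0.005, 0, 0, 0],
    [0, 0, 0.01, 0, 0, 0],
    [0, 0, 0.015, 0, 0, 0],
    [0, 0, 0.02, 0, 0, 0],
  ],
)

```text
clock: 11.75
tool_pos: [0.4496, -0.2377, 0.071]
orientation: [[-0.981, 0.192, -0.003], [0.192, 0.981, 0.001], [0.003, 0.0, -1.0]]
wrist_force: [1.3, 0.1, -4.9]
gripper_width: 0.444
grip_force: 60.9
```

>>> drive_tool(
  deltas=[
    [0, 0, 0.03, 0, 0, 0],
    [0, 0, 0.03, 0, 0, 0],
    [0.0128, 0.0119, 0.03, 0, 0, -0.088],
    [0.0128, 0.0119, 0, 0, 0, -0.088],
    [0.0128, 0.0119, 0, 0, 0, -0.088],
  ],
)

```text
clock: 12.17
tool_pos: [0.4906, -0.2026, 0.1642]
orientation: [[-0.895, 0.446, 0.004], [0.446, 0.895, -0.001], [-0.004, 0.001, -1.0]]
wrist_force: [-0.3, -0.4, -6.0]
gripper_width: 0.442
grip_force: 61.4
```

>>> drive_tool(
  deltas=[
    [0.0128, 0.0119, 0, 0, 0, -0.088],
    [0.0128, 0.0119, 0, 0, 0, -0.088],
    [0.0128, 0.0119, 0, 0, 0, -0.088],
    [0.0128, 0.0119, 0, 0, 0, -0.088],
    [0.0128, 0.0119, 0, 0, 0, -0.088],
  ],
)

```text
clock: 12.58
tool_pos: [0.5534, -0.1423, 0.1616]
orientation: [[-0.621, 0.784, -0.001], [0.784, 0.621, 0.0], [0.001, -0.001, -1.0]]
wrist_force: [0.0, 0.5, -4.6]
gripper_width: 0.447
grip_force: 61.4
```

>>> drive_tool(
  deltas=[
    [0.0128, 0.0119, 0, 0, 0, -0.088],
    [0.0128, 0.0119, 0, 0, 0, -0.088],
    [0.0128, 0.0119, 0, 0, 0, -0.088],
    [0.0128, 0.0119, 0, 0, 0, -0.088],
    [0.0128, 0.0119, 0, 0, 0, -0.088],
  ],
)

```text
clock: 13.0
tool_pos: [0.6173, -0.0829, 0.1615]
orientation: [[-0.228, 0.974, -0.001], [0.974, 0.228, 0.0], [0.0, -0.001, -1.0]]
wrist_force: [0.8, -0.3, -4.7]
gripper_width: 0.445
grip_force: 61.4
```

>>> drive_tool(
  deltas=[
    [0.0128, 0.0119, 0, 0, 0, -0.088],
    [0.0128, 0.0119, 0, 0, 0, -0.088],
    [0, 0, 0, 0, 0, 0],
    [0, 0, 0, 0, 0, 0],
    [0, 0, 0, 0, 0, 0],
  ],
)

```text
clock: 13.42
tool_pos: [0.6422, -0.0602, 0.1612]
orientation: [[-0.059, 0.998, -0.001], [0.998, 0.059, -0.0], [-0.0, -0.001, -1.0]]
wrist_force: [0.1, 0.2, -3.9]
gripper_width: 0.447
grip_force: 61.3
```

Run:
```python
from h import *
s=ctrl.sense();print(s['tool_pos'],s['orientation'].round(3).tolist(),s['gripper_width'])
c=cam('wrist'); np.savez('w8.npz',**{k:np.array(c[k]) for k in('pixels','K','D','R','P')})
u=np.array([-.058,.9983,0]);v=np.array([.9983,.058,0])
T=s['tool_pos'];R=s['orientation'];g=cv2.GaussianBlur(cv2.cvtColor(c['pixels'],cv2.COLOR_RGB2GRAY),(3,3),0).astype(float)
A=T+[0,0,.013]
for k in(-.02,.0,.02,.04,.06,.068,.07,.072):
    q=proj(c,[A+k*R[:,0],A+k*R[:,0]+.02*R[:,1],A+k*R[:,0]-.02*R[:,1]]).round(1); r=int(q[0][1])
    row=np.abs(np.gradient(g[r]))
    print(k,q.tolist(),[(i,int(row[i])) for i in range(150,370) if row[i]>10 and row[i]>=row[i-1] and row[i]>row[i+1]])
q=proj(c,[A+.07*R[:,0]+[0,0,.02]])[0];print(q); col=g[:,int(q[0])];print([(i,int(x)) for i,x in enumerate(np.gradient(col)) if abs(x)>10])
```

```text
[ 0.64224555 -0.06020528  0.16119636] [[-0.059, 0.998, -0.001], [0.998, 0.059, -0.0], [-0.0, -0.001, -1.0]] 0.4466841220752374
-0.02 [[252.7, 294.9], [291.9, 294.8], [213.6, 294.9]] [(212, 29), (292, 23)]
0.0 [[252.7, 260.2], [293.5, 260.1], [211.9, 260.1]] [(166, 15), (180, 12), (192, 15), (204, 15), (213, 23), (294, 21), (303, 16), (315, 16), (327, 12), (347, 14)]
0.02 [[252.7, 222.4], [295.2, 222.4], [210.2, 222.4]] [(211, 26), (295, 24), (356, 12)]
0.04 [[252.7, 181.2], [297.1, 181.3], [208.3, 181.2]] [(210, 15), (297, 21), (301, 11)]
0.06 [[252.7, 136.4], [299.1, 136.4], [206.3, 136.4]] [(208, 14), (299, 14), (358, 13)]
0.068 [[252.7, 117.3], [299.9, 117.4], [205.5, 117.3]] [(299, 11), (302, 13), (336, 10), (355, 14)]
0.07 [[252.7, 112.5], [300.1, 112.5], [205.3, 112.5]] [(207, 12), (235, 16), (274, 23), (302, 13), (356, 16)]
0.072 [[252.7, 107.5], [300.3, 107.6], [205.1, 107.6]] [(206, 14), (235, 16), (275, 23), (302, 12), (358, 13)]
[252.58336633 114.48586501]
[(21, 21), (22, 37), (23, 34), (24, 16), (49, -14), (50, -18), (56, 15), (62, -22), (63, -47), (64, -47), (65, -21), (72, 25), (73, 43), (74, 41), (75, 20), (80, -20), (81, -33), (82, -25), (84, 16), (85, 14), (87, -22), (88, -21), (100, 20), (101, 28), (102, 19), (113, -32), (114, -43), (115, -20), (117, 19), (118, 34), (119, 40), (120, 24), (147, -28), (148, -44), (149, -32), (154, 30), (155, 44), (156, 30), (237, -28), (238, -34), (239, -17), (337, -16), (338, -31), (339, -31), (340, -15)]
```

The held pillar is straight and matches its predicted outline within 1–2 px. I'll lower it to just above the V.

>>> drive_tool(
  deltas=[
    [0.001, 0, -0.025, 0, 0, 0],
    [0, 0, -0.03, 0, 0, 0],
    [0, 0, -0.03, 0, 0, 0],
    [0, 0, -0.015, 0, 0, 0],
    [0, 0, -0.01, 0, 0, 0],
  ],
)

```text
clock: 13.88
tool_pos: [0.6418, -0.0608, 0.0489]
orientation: [[-0.057, 0.998, -0.004], [0.998, 0.057, -0.0], [-0.0, -0.004, -1.0]]
wrist_force: [-0.3, -0.1, -4.0]
gripper_width: 0.446
grip_force: 61.3
```

>>> drive_tool(
  deltas=[
    [0, 0, -0.002, 0, 0, 0],
    [0, 0, 0, 0, 0, 0],
    [0, 0, 0, 0, 0, 0],
    [0, 0, 0, 0, 0, 0],
    [0, 0, 0, 0, 0, 0],
  ],
)

```text
clock: 14.3
tool_pos: [0.6447, -0.0599, 0.0507]
orientation: [[-0.058, 0.998, 0.002], [0.998, 0.058, -0.0], [-0.0, 0.002, -1.0]]
wrist_force: [0.6, 0.8, -4.6]
gripper_width: 0.447
grip_force: 61.3
```

>>> drive_tool(
  deltas=[
    [-0.001, 0, -0.001, 0, 0, 0],
    [0, 0, -0.001, 0, 0, 0],
    [0, 0, -0.001, 0, 0, 0],
    [0, 0, -0.001, 0, 0, 0],
    [0, 0, -0.001, 0, 0, 0],
  ],
)

```text
clock: 14.72
tool_pos: [0.6428, -0.0598, 0.0442]
orientation: [[-0.058, 0.998, -0.0], [0.998, 0.058, -0.0], [0.0, -0.0, -1.0]]
wrist_force: [-1.0, -0.7, -3.5]
gripper_width: 0.443
grip_force: 61.3
```

>>> drive_tool(
  deltas=[
    [0, 0, -0.0005, 0, 0, 0],
    [0, 0, -0.0005, 0, 0, 0],
    [0, 0, -0.0005, 0, 0, 0],
    [0, 0, -0.0005, 0, 0, 0],
    [0, 0, 0, 0, 0, 0],
  ],
)

```text
clock: 15.13
tool_pos: [0.6432, -0.0598, 0.0425]
orientation: [[-0.058, 0.998, 0.001], [0.998, 0.058, -0.0], [-0.0, 0.001, -1.0]]
wrist_force: [0.4, -0.0, -3.1]
gripper_width: 0.45
grip_force: 61.7
```

Force is still the pillar's weight. I'll creep down until it touches.

>>> drive_tool(
  deltas=[
    [0, 0, -0.0005, 0, 0, 0],
    [0, 0, -0.0005, 0, 0, 0],
    [0, 0, -0.0005, 0, 0, 0],
    [0, 0, 0, 0, 0, 0],
    [0, 0, 0, 0, 0, 0],
  ],
)

```text
clock: 15.55
tool_pos: [0.6435, -0.0599, 0.0421]
orientation: [[-0.058, 0.998, 0.001], [0.998, 0.058, -0.0], [-0.0, 0.001, -1.0]]
wrist_force: [-2.1, -0.7, 7.9]
gripper_width: 0.447
grip_force: 62.9
```

The pillar seats at the predicted height (z force +8 N). I'll release and rise.

>>> drive_tool(
  deltas=[
    [0, 0, 0.0005, 0, 0, 0],
    [0, 0, 0, 0, 0, 0],
    [0, 0, 0, 0, 0, 0],
    [0, 0, 0, 0, 0, 0],
    [0, 0, 0, 0, 0, 0],
  ],
  grip=100,
)

```text
clock: 15.97
tool_pos: [0.6429, -0.0598, 0.0412]
orientation: [[-0.058, 0.998, -0.0], [0.998, 0.058, -0.0], [-0.0, -0.0, -1.0]]
wrist_force: [0.2, -0.2, 0.1]
gripper_width: 0.609
grip_force: 0.0
```

>>> drive_tool(
  deltas=[
    [0, 0, 0.005, 0, 0, 0],
    [0, 0, 0.015, 0, 0, 0],
    [0, 0, 0.03, 0, 0, 0],
    [0, 0, 0.03, 0, 0, 0],
    [0, 0, 0.03, 0, 0, 0],
  ],
)

```text
clock: 16.38
tool_pos: [0.6426, -0.0599, 0.1527]
orientation: [[-0.058, 0.998, -0.001], [0.998, 0.058, -0.0], [-0.0, -0.001, -1.0]]
wrist_force: [-0.6, 1.0, -0.1]
gripper_width: 0.611
grip_force: 0.0
```

Run:
```python
from h import *
s=ctrl.sense();print(s['tool_pos'],s['gripper_width'])
c=cam('wrist');u=np.array([-.058,.9983,0]);v=np.array([.9983,.058,0]);o=np.array([.6356,.0688,.055])
g=cv2.GaussianBlur(cv2.cvtColor(c['pixels'],cv2.COLOR_RGB2GRAY),(3,3),0).astype(float)
for x in(-.17,-.15,-.13,-.11,-.09,-.07):
    q=proj(c,[o+x*u,o+x*u+.02*v,o+x*u-.02*v]).round(1); r=int(q[0][1])
    if r>383: continue
    row=np.abs(np.gradient(g[r])); print(x,q.tolist(),[(i,int(row[i])) for i in range(190,320) if row[i]>10 and row[i]>=row[i-1] and row[i]>row[i+1]])
```

```text
[ 0.64257138 -0.05985686  0.15273084] 0.6109473175194676
-0.17 [[253.5, 237.6], [276.1, 237.6], [230.9, 237.6]] [(197, 23), (203, 16), (232, 19), (277, 17), (304, 13), (310, 18)]
-0.15 [[253.5, 216.6], [276.6, 216.6], [230.4, 216.6]] [(232, 15), (277, 15)]
-0.13 [[253.5, 194.5], [277.1, 194.6], [229.9, 194.5]] [(231, 25), (269, 23), (278, 15)]
-0.11 [[253.5, 171.5], [277.7, 171.5], [229.4, 171.5]] [(208, 12), (231, 21), (278, 23), (301, 13)]
-0.09 [[253.6, 147.3], [278.3, 147.3], [228.8, 147.3]] [(207, 12), (230, 25), (278, 26), (302, 15)]
-0.07 [[253.6, 122.0], [278.9, 122.0], [228.2, 122.0]] [(205, 13), (229, 21), (279, 24), (302, 15)]
```

The pillar lies straight on the axis with its edges within 1 px. I'll shut the fingers, go behind the loading end and descend.

>>> drive_tool(
  deltas=[
    [0.0015, -0.024, 0, 0, 0, 0],
    [0.0015, -0.024, 0, 0, 0, 0],
    [0.0015, -0.024, 0, 0, 0, 0],
    [0.0015, -0.024, 0, 0, 0, 0],
    [0, 0, 0, 0, 0, 0],
  ],
  grip=255,
)

```text
clock: 16.85
tool_pos: [0.648, -0.1628, 0.1516]
orientation: [[-0.051, 0.999, 0.0], [0.999, 0.051, -0.004], [-0.004, -0.0, -1.0]]
wrist_force: [-0.2, -1.3, -0.8]
gripper_width: 0.0
grip_force: 0.0
```

>>> drive_tool(
  deltas=[
    [0, 0, -0.02, 0, 0, 0],
    [0, 0, -0.03, 0, 0, 0],
    [0, 0, -0.03, 0, 0, 0],
    [0, 0, -0.015, 0, 0, 0],
    [0, 0, -0.005, 0, 0, 0],
  ],
)

```text
clock: 17.27
tool_pos: [0.6468, -0.1552, 0.0479]
orientation: [[-0.058, 0.998, -0.005], [0.998, 0.058, 0.001], [0.001, -0.005, -1.0]]
wrist_force: [-0.3, 0.4, 0.6]
gripper_width: 0.0
grip_force: 0.0
```

>>> drive_tool(
  deltas=[
    [0, 0, 0, 0, 0, 0],
    [0, 0, 0, 0, 0, 0],
    [0, 0, 0, 0, 0, 0],
    [0, 0, 0, 0, 0, 0],
    [0, 0, 0, 0, 0, 0],
  ],
)

```text
clock: 17.68
tool_pos: [0.6496, -0.1559, 0.0526]
orientation: [[-0.058, 0.998, 0.002], [0.998, 0.058, -0.0], [-0.0, 0.002, -1.0]]
wrist_force: [-0.7, -0.7, 0.7]
gripper_width: 0.001
grip_force: 0.0
```

Now the approach: 2 mm rows until contact.

>>> drive_tool(
  deltas=[
    [-0.0004, 0.002, 0, 0, 0, 0],
    [-0.0001, 0.002, 0, 0, 0, 0],
    [-0.0001, 0.002, 0, 0, 0, 0],
    [-0.0001, 0.002, 0, 0, 0, 0],
    [-0.0001, 0.002, 0, 0, 0, 0],
  ],
)

```text
clock: 18.1
tool_pos: [0.648, -0.1455, 0.0513]
orientation: [[-0.058, 0.998, -0.0], [0.998, 0.058, 0.0], [0.0, -0.0, -1.0]]
wrist_force: [-0.1, -0.4, 0.2]
gripper_width: 0.004
grip_force: 0.0
```

>>> drive_tool(
  deltas=[
    [-0.0001, 0.002, 0, 0, 0, 0],
    [-0.0001, 0.002, 0, 0, 0, 0],
    [-0.0001, 0.002, 0, 0, 0, 0],
    [-0.0001, 0.002, 0, 0, 0, 0],
    [-0.0001, 0.002, 0, 0, 0, 0],
  ],
)

```text
clock: 18.52
tool_pos: [0.6475, -0.1363, 0.0513]
orientation: [[-0.057, 0.998, -0.0], [0.998, 0.057, -0.001], [-0.001, -0.0, -1.0]]
wrist_force: [-0.2, -3.4, 0.0]
gripper_width: -0.002
grip_force: 1.4
```

>>> drive_tool(
  deltas=[
    [-0.0002, 0.003, 0, 0, 0, 0],
    [-0.0002, 0.003, 0, 0, 0, 0],
    [-0.0002, 0.003, 0, 0, 0, 0],
    [-0.0002, 0.003, 0, 0, 0, 0],
    [-0.0002, 0.003, 0, 0, 0, 0],
  ],
)

```text
clock: 18.93
tool_pos: [0.6465, -0.1205, 0.0513]
orientation: [[-0.058, 0.998, -0.0], [0.998, 0.058, -0.0], [-0.0, -0.0, -1.0]]
wrist_force: [-0.7, -3.8, -1.1]
gripper_width: -0.002
grip_force: 1.4
```

Contact made, about 3.5 N of sliding friction. Pushing on: about 73 mm remains.

>>> drive_tool(
  deltas=[
    [-0.0002, 0.004, 0, 0, 0, 0],
    [-0.0002, 0.004, 0, 0, 0, 0],
    [-0.0002, 0.004, 0, 0, 0, 0],
    [-0.0002, 0.004, 0, 0, 0, 0],
    [-0.0003, 0.004, 0, 0, 0, 0],
  ],
)

```text
clock: 19.35
tool_pos: [0.6453, -0.1005, 0.0513]
orientation: [[-0.058, 0.998, -0.0], [0.998, 0.058, -0.0], [-0.0, -0.0, -1.0]]
wrist_force: [-1.7, -4.2, 0.7]
gripper_width: -0.001
grip_force: 1.7
```

>>> drive_tool(
  deltas=[
    [-0.0002, 0.004, 0, 0, 0, 0],
    [-0.0002, 0.004, 0, 0, 0, 0],
    [-0.0002, 0.004, 0, 0, 0, 0],
    [-0.0002, 0.004, 0, 0, 0, 0],
    [-0.0003, 0.004, 0, 0, 0, 0],
  ],
)

```text
clock: 19.77
tool_pos: [0.6443, -0.0804, 0.0513]
orientation: [[-0.058, 0.998, -0.0], [0.998, 0.058, 0.0], [0.0, -0.0, -1.0]]
wrist_force: [-1.3, -2.5, 1.0]
gripper_width: 0.002
grip_force: 1.7
```

>>> drive_tool(
  deltas=[
    [-0.0002, 0.003, 0, 0, 0, 0],
    [-0.0002, 0.003, 0, 0, 0, 0],
    [-0.0002, 0.003, 0, 0, 0, 0],
    [-0.0001, 0.002, 0, 0, 0, 0],
    [-0.0001, 0.002, 0, 0, 0, 0],
  ],
)

```text
clock: 20.18
tool_pos: [0.6436, -0.0676, 0.0513]
orientation: [[-0.058, 0.998, -0.0], [0.998, 0.058, -0.0], [-0.0, -0.0, -1.0]]
wrist_force: [-0.5, -3.9, 1.9]
gripper_width: 0.001
grip_force: 1.8
```

>>> drive_tool(
  deltas=[
    [-0.0001, 0.002, 0, 0, 0, 0],
    [-0.0001, 0.002, 0, 0, 0, 0],
    [-0.0001, 0.002, 0, 0, 0, 0],
    [-0.0001, 0.002, 0, 0, 0, 0],
    [-0.0001, 0.002, 0, 0, 0, 0],
  ],
)

```text
clock: 20.6
tool_pos: [0.643, -0.0578, 0.0513]
orientation: [[-0.058, 0.998, -0.0], [0.998, 0.058, -0.0], [-0.0, -0.0, -1.0]]
wrist_force: [-1.9, -3.3, 1.4]
gripper_width: -0.001
grip_force: 2.0
```

>>> drive_tool(
  deltas=[
    [-0.0001, 0.001, 0, 0, 0, 0],
    [0, 0.001, 0, 0, 0, 0],
    [-0.0001, 0.001, 0, 0, 0, 0],
    [0, 0.001, 0, 0, 0, 0],
    [-0.0001, 0.001, 0, 0, 0, 0],
  ],
)

```text
clock: 21.02
tool_pos: [0.6428, -0.0528, 0.0513]
orientation: [[-0.058, 0.998, -0.0], [0.998, 0.058, -0.0], [-0.0, -0.0, -1.0]]
wrist_force: [-0.2, -4.0, 1.2]
gripper_width: 0.0
grip_force: 2.0
```

>>> drive_tool(
  deltas=[
    [0, 0.0005, 0, 0, 0, 0],
    [0, 0.0005, 0, 0, 0, 0],
    [0, 0.0005, 0, 0, 0, 0],
    [0, 0.0005, 0, 0, 0, 0],
    [0, 0.0005, 0, 0, 0, 0],
  ],
)

```text
clock: 21.43
tool_pos: [0.6427, -0.0504, 0.0513]
orientation: [[-0.058, 0.998, -0.0], [0.998, 0.058, -0.0], [-0.0, -0.0, -1.0]]
wrist_force: [-2.1, -4.6, 2.8]
gripper_width: 0.0
grip_force: 2.1
```

>>> drive_tool(
  deltas=[
    [0, 0.0005, 0, 0, 0, 0],
    [0, 0.0005, 0, 0, 0, 0],
    [0, 0.0005, 0, 0, 0, 0],
    [0, 0.0005, 0, 0, 0, 0],
    [0, 0.0005, 0, 0, 0, 0],
  ],
)

```text
clock: 21.85
tool_pos: [0.6428, -0.0478, 0.0513]
orientation: [[-0.058, 0.998, -0.0], [0.998, 0.058, -0.0], [-0.0, -0.0, -1.0]]
wrist_force: [-1.6, -4.6, 1.9]
gripper_width: 0.001
grip_force: 2.1
```

>>> drive_tool(
  deltas=[
    [0, 0.0005, 0, 0, 0, 0],
    [0, 0.0005, 0, 0, 0, 0],
    [0, 0.0005, 0, 0, 0, 0],
    [0, 0, 0, 0, 0, 0],
    [0, 0, 0, 0, 0, 0],
  ],
)

```text
clock: 22.27
tool_pos: [0.6428, -0.0461, 0.0513]
orientation: [[-0.058, 0.998, -0.0], [0.998, 0.058, 0.0], [0.0, -0.0, -1.0]]
wrist_force: [-1.5, -3.9, 1.4]
gripper_width: -0.004
grip_force: 1.7
```

>>> drive_tool(
  deltas=[
    [0, 0.0005, 0, 0, 0, 0],
    [0, 0.0005, 0, 0, 0, 0],
    [0, 0.0005, 0, 0, 0, 0],
    [0, 0.0005, 0, 0, 0, 0],
    [0, 0, 0, 0, 0, 0],
  ],
)

```text
clock: 22.68
tool_pos: [0.6427, -0.0455, 0.0513]
orientation: [[-0.057, 0.998, 0.0], [0.998, 0.057, -0.001], [-0.001, -0.0, -1.0]]
wrist_force: [-1.9, -6.7, 1.9]
gripper_width: 0.001
grip_force: 3.5
```

>>> drive_tool(
  deltas=[
    [0, 0.0005, 0, 0, 0, 0],
    [0, 0.0005, 0, 0, 0, 0],
    [0, 0.0005, 0, 0, 0, 0],
    [0, 0, 0, 0, 0, 0],
    [0, 0, 0, 0, 0, 0],
  ],
)

```text
clock: 23.1
tool_pos: [0.6427, -0.0453, 0.0514]
orientation: [[-0.056, 0.998, 0.0], [0.998, 0.056, -0.002], [-0.002, 0.0, -1.0]]
wrist_force: [-1.7, -9.8, 2.1]
gripper_width: -0.0
grip_force: 5.0
```

The pillar has stalled and the force is rising, so it is home against the stop. One small firm push, then back off and check.

>>> drive_tool(
  deltas=[
    [0, 0.0005, 0, 0, 0, 0],
    [0, 0.0005, 0, 0, 0, 0],
    [0, 0, 0, 0, 0, 0],
    [0, 0, 0, 0, 0, 0],
    [0, 0, 0, 0, 0, 0],
  ],
)

```text
clock: 23.52
tool_pos: [0.6427, -0.0452, 0.0513]
orientation: [[-0.056, 0.998, 0.0], [0.998, 0.056, -0.003], [-0.003, 0.0, -1.0]]
wrist_force: [-1.7, -11.6, 1.9]
gripper_width: -0.002
grip_force: 6.0
```

>>> drive_tool(
  deltas=[
    [0, -0.002, 0, 0, 0, 0],
    [0.0005, -0.01, 0, 0, 0, 0],
    [0.0015, -0.025, 0, 0, 0, 0],
    [0, -0.02, 0.02, 0, 0, 0],
    [0, 0, 0.04, 0, 0, 0],
  ],
)

```text
clock: 23.93
tool_pos: [0.6414, -0.1033, 0.107]
orientation: [[-0.054, 0.999, -0.008], [0.999, 0.054, -0.001], [-0.001, -0.008, -1.0]]
wrist_force: [-0.7, -1.0, -0.2]
gripper_width: -0.0
grip_force: 0.0
```

>>> drive_tool(
  deltas=[
    [0, 0.02, 0.04, 0, 0, 0],
    [0, 0.03, 0.04, 0, 0, 0],
    [-0.004, 0.03, 0.02, 0, 0, 0],
    [-0.004, 0.02, 0, 0, 0, 0],
    [0, 0, 0, 0, 0, 0],
  ],
)

```text
clock: 24.35
tool_pos: [0.6375, 0.0024, 0.204]
orientation: [[-0.066, 0.998, 0.004], [0.998, 0.066, 0.005], [0.004, 0.004, -1.0]]
wrist_force: [0.4, 0.4, -1.4]
gripper_width: -0.001
grip_force: 0.0
```

Run:
```python
from h import *
print(ctrl.sense()['tool_pos'])
c=cam('wrist');s=cam('side')
o=np.zeros((600,800,3),np.uint8)
o[:,:500]=cv2.resize(c['pixels'][0:240,156:356,::-1],(500,600),interpolation=cv2.INTER_CUBIC)
o[:300,500:]=cv2.resize(s['pixels'][140:245,245:350,::-1],(300,300),interpolation=cv2.INTER_CUBIC)
a=cam('scene');o[300:,500:]=cv2.resize(a['pixels'][185:285,215:335,::-1],(300,300),interpolation=cv2.INTER_CUBIC)
u=np.array([-.058,.9983,0]);v=np.array([.9983,.058,0]);J=np.array([.6356,.0688,.055])
for n,X in dict(btntip=J+.098*u+.023*v,face=J+.035*u,facetop=J+.035*u+[0,0,.013],tail=J-.105*u+[0,0,.02],pend=J+.035*u+[0,0,.02],tf=J+.047*u+[0,0,.016]).items():
    print(n,((proj(c,[X])[0]-[156,0]+.5)*2.5-.5).round(0))
cv2.imwrite('pics/fin.png',o)
```

```text
[0.63752259 0.00237632 0.20395969]
btntip [317. -13.]
face [249. 180.]
facetop [249. 176.]
tail [246. 555.]
pend [250. 174.]
tf [250. 138.]
```

View pics/fin.png

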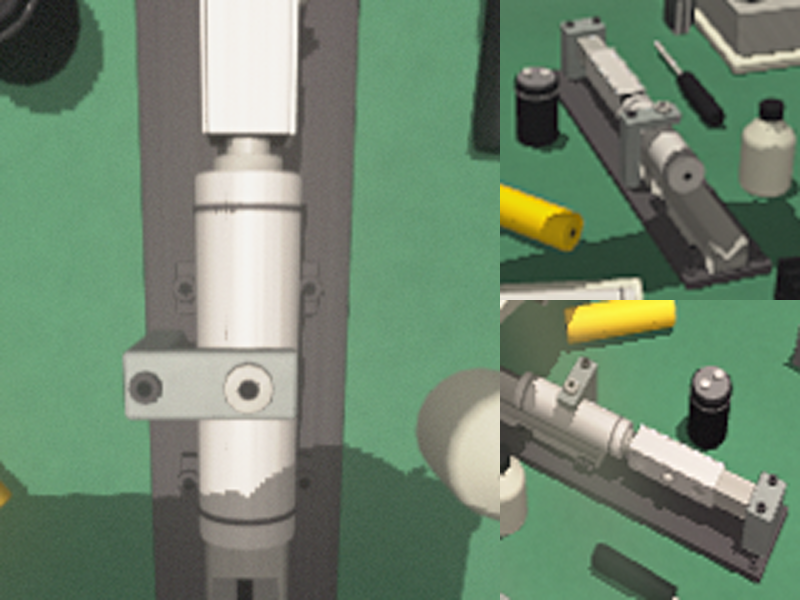

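The final view shows the pillar under the bush arm with its front end at row 172, touching the stop disc, and the tube front at row 134. The scene crop shows the button out at (668,478). Everything else is in place and the arm is clear, so I'm handing in.

```bash
python3 -c "
from cell import order
print(order.close_job())"
```

```text
the job is handed in; nothing more can be done
None
```

I handed the job in at about 24 s of the 69 s allowed: the stop is one hole back with its button snapped out again, and the long thick pillar lies in the V under the bush arm, pushed home against the stop at about 12 N.

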